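Re-sort the mixed-up gear shafts in a carrier

TASK

The three gear shafts in the blue carrier were loaded into each other's cradles. Lift the hold-down bar out of its two brackets and lay it aside, then put each shaft level and centred into the cradle of its own size (slim shaft in the smallest V, middle shaft in the next size, thick shaft in the third; the widest V is a spare place and ends up empty). Finally set the bar back down fully home in both brackets and let go.

Things in the scene. Friction and masses are not known exactly. Their poses are not given: they have to be found in the camera images.
- carrier: Fixed blue frame 134 x 448 mm, four cradles along y at 90 mm pitch. Origin on the bench under its middle; x away from the robot, z up. At y = -212 and 212 mm the bar's brackets: slots open upwards, 30 mm wide in x, floor 98.5 mm high, lips flaring to 55 mm at 123 mm. The bench on the robot's side is free: the bar fits parallel to the row at x = -145 mm. Other goods: far to left and right.
- hold_down_bar: Blue bar 460 mm long (y), 24 wide (x), 16 high, 0.45 kg, handle on top. Starts in both brackets 2 to 10 mm above the gears, holding the shafts down. Origin: middle of its underside, z up. Black 14 mm round grip along y, -55 to 55 mm, centre line 52 mm above the origin, posts at y = -45 and 45. Stands upright by itself. Home: origin 98.5 mm above the carrier's origin, y along its y, either way.
- shaft_slim: Steel gear shaft lying level, one spur gear at mid-length. Origin on its axis at mid-length (balance point); x along the axis; same end for end, may roll about x. Thinnest: 18 mm diameter, 150 mm long; gear 52 mm outside diameter, 26 mm wide; 0.55 kg. In any V its axis lies 12.7 mm above the V's bottom.
- shaft_middle: Steel gear shaft lying level, one spur gear at mid-length. Origin on its axis at mid-length (balance point); x along the axis; same end for end, may roll about x. Middle size: 26 mm diameter, 165 mm long; gear 48 mm outside diameter, 40 mm wide; 0.7 kg. In any V its axis lies 18.4 mm above the V's bottom.
- shaft_thick: Steel gear shaft lying level, one spur gear at mid-length. Origin on its axis at mid-length (balance point); x along the axis; same end for end, may roll about x. Thickest: 34 mm diameter, 180 mm long; gear 44 mm outside diameter, 60 mm wide; 0.8 kg. In any V its axis lies 24 mm above the V's bottom.
- cradle_small: Fixed pair of grey 90-degree V rests, open upwards, on the carrier. Origin midway between them, 25 mm above the bench; x along the shaft it carries (each V 24 mm long, centred at x = -55 and +55 mm), y across. Bottom of both Vs: 25 mm above the origin. Smallest V, for the slim shaft: 25 mm across the mouth, 33 mm over all.
- cradle_medium: Fixed pair of grey 90-degree V rests, open upwards, on the carrier. Origin midway between them, 25 mm above the bench; x along the shaft it carries (each V 24 mm long, centred at x = -55 and +55 mm), y across. Bottom of both Vs: 25 mm above the origin. Second size, for the middle shaft: 35 mm across the mouth, 42 mm over all.
- cradle_large: Fixed pair of grey 90-degree V rests, open upwards, on the carrier. Origin midway between them, 25 mm above the bench; x along the shaft it carries (each V 24 mm long, centred at x = -55 and +55 mm), y across. Bottom of both Vs: 25 mm above the origin. Third size, for the thick shaft: 45 mm across the mouth, 52 mm over all.
- cradle_spare: Fixed pair of grey 90-degree V rests, open upwards, on the carrier. Origin midway between them, 25 mm above the bench; x along the shaft it carries (each V 24 mm long, centred at x = -55 and +55 mm), y across. Bottom of both Vs: 25 mm above the origin. Widest V, 59 mm across the mouth, 66 mm over all: spare place, empty at start and end; it holds any of the shafts.

How it is judged:
By the outcome, as a careful person would: the job done as asked, in the order asked, and still so for the second after the job is handed in, with the robot touching nothing.
It also fails if it takes over 134 s, if anything falls off the work surface, if the arm or the gripper's body presses on something with over 40 N, if the wrist force passes 120 N, or if a joint passes its speed limit or range.

ROBOT

A 6-joint arm with a two-finger parallel gripper is mounted at the origin on the work surface. World frame = base frame: x ahead of the robot, y to its left, z up, the work surface at z = 0. Lengths are in mm, angles in rad, forces in N, time in s.
With the tool pointing down it reaches from about 275 to 750 mm from the base axis. Payload 10.2 kg.
Tool frame: the origin (TCP) lies at the very end of the fingers, on their centre line; the grasp point (between the pads) lies 19 mm behind it; z points along the fingers, y is the line along which they close (so a half turn about z gives the same grasp; the last joint's range is limited). The gripper opens to 85 mm and grips with 20 to 120 N. Pads are 22 mm wide; open, the fingers measure 114 mm over their backs; the gripper's body (76 mm by 85 mm) begins 54 mm behind the grasp point. The pads swing forward as they close: fully open they stand 13 mm farther back than shut.
Start: joints at [0.908, 0.313, 1.498, -0, 1.331, -0.223], TCP at [223.536, 475.04, 231.294] pointing down, gripper open.
Joint ranges: [-2.94, 2.94], [-0.97, 2.17], [0.19, 2.56], [-1.23, 4.37], [0.02, 3.11], [-2.88, 2.88]. Speed limits (rad/s): [2.39, 2.39, 3.01, 3.14, 3.14, 3.14].

INTERFACE

Orientations are given as a unit quaternion [w, x, y, z].
In Python, from rig import * gives the robot as it stands. The module is installed in compiled form; this text tells all that it offers.
- The arm moves only by the shell command python3 -m crank 'ROWS' [FORCE]. ROWS is JSON, a list that holds one entry, the list of rows, each a list of 7 numbers: the shift along the tool's x, y, z in units of 25 mm (1.0 is 25 mm), then the turn, a rotation vector about the tool's x, y, z in units of 8 degrees (1.0 is 8 degrees), then the finger opening in mm, from 0 to 85.4. A call has exactly 8 rows; each row shifts and turns the commanded pose from where the row before left it, along the tool's axes as they then stand; what a row does not reach is not made up. A row lasts 1/10 s, in which the tool goes at most 50 mm and 8.59 degrees, less where a joint would pass 70% of its speed; a pose out of reach is approached as far as the arm can. A call is refused whole if a number of a shift passes 1 or a number of a turn 1, either way. A call with a gripper value outside its range is refused whole. The fingers move at their own pace and stop on an object; FORCE is the grip in N (left out, the last holds). Time passes only in rows, so rows that do not move let the fingers close, or fill a call up. It gives the time, the measured TCP pose, the force, the opening and the grip force at its end, in the units of the state.
- sense(): the state, without advancing time (a new reading comes with each control period).
- capture(name): name is "scene" or "top" or "wrist"; returns the picture (480x640x3 uint8, blue, green, red); there is no depth.
- camera_model(name): a dict with "fx", "fy", "cx", "cy" (pixels), "world_from_camera" (4x4, takes a point from camera to world coordinates); the wrist camera has in their place "T_tool_cam" (4x4, takes a point from camera to tool coordinates, whose origin is the TCP and whose axes are the flange's). Camera axes: x right, y up, looking along -z (the intrinsics and any distortion apply to the point x, -y, -z); pixel columns grow to the right and rows downward; lengths in mm; the calibration is good to about 2 mm. A picture is of the moment at which its call begins: read the wrist's pose just before it. camera_model takes no time and is no camera call.
- finish_job(): hands the job in; it is judged then, once.
The state is a dict: "time_s": time; "joints": joint angles; "dq": joint speeds; "tau": joint torques, N m; "eef_pos": TCP position; "ee_rot": TCP orientation; "force": force on the tool from outside, world axes, zero at the start; "wrist_torque": the same for the moment, N m; "grip_width": opening from 0.0 (shut) to 1.0 (fully open); "grip_force": force on a finger pad.
Only numpy, scipy, OpenCV 4.12 (cv2) and the standard library are available. Lean on these libraries where they do the work, as an engineer would, in place of code of your own. Each camera call takes 0.05 s, during which the arm holds its last target. There are 200 camera calls.

## Working session

There is one attempt and no reset: what is moved stays moved. The work goes in short steps, Python scripts to look and compute and a shell command to move; the robot and the scene stay as the last step left them, time stands still between calls to the robot, and variables do not carry over. Pictures are saved under pics/ and viewed, at most 14 in all, crops included, and the job is handed in when it is done.

```bash
mkdir -p pics; ls; python3 - <<'E'
from rig import *
import cv2,json
s=sense();print(s)
for n in("scene","top","wrist"):
    cv2.imwrite(f"pics/{n}0.png",capture(n));print(n,camera_model(n))
E
```

```text
pics
{'time_s': 0.0, 'joints': array([ 9.07582000e-01,  3.13446714e-01,  1.49846646e+00, -5.31610240e-06,
        1.33096898e+00, -2.23392086e-01]), 'dq': array([ 0.00037537, -0.00093564,  0.00057239, -0.00041851,  0.00093905,
        0.00035735]), 'tau': array([ 1.13740073e-04, -4.12263429e+01, -2.59743333e+01, -8.46494595e-05,
        4.13582355e-03,  1.21676612e-05]), 'eef_pos': array([223.37762648, 474.81966238, 230.72569139]), 'ee_rot': array([-2.74218488e-04,  2.18142222e-01,  9.75916777e-01, -5.83537013e-04]), 'force': array([-0.18134334, -0.21739476, -0.08660916]), 'wrist_torque': array([-0.05521563, -0.04357878,  0.0017916 ]), 'grip_force': 0.0, 'grip_width': 0.9988629239229512}
scene {'fx': 597.8110086421967, 'fy': 597.8110086421967, 'cx': 320.7954650244805, 'cy': 237.21356976581376, 'world_from_camera': array([[-1.71713422e-01, -6.40251095e-01,  7.48727611e-01,
         1.25852397e+03],
       [ 9.85082942e-01, -1.02926824e-01,  1.37904558e-01,
         1.32104574e+02],
       [-1.12293892e-02,  7.61238861e-01,  6.48374349e-01,
         6.43771968e+02],
       [ 0.00000000
[... 299 characters left out ...]
1,  1.10573065e-02, -1.91952540e-02,
         1.45315727e+01],
       [-1.76653427e-02,  1.24889462e-01,  9.92013386e-01,
         8.80334372e+02],
       [ 0.00000000e+00,  0.00000000e+00,  0.00000000e+00,
         1.00000000e+00]])}
wrist {'fx': 393.14563446683326, 'fy': 393.14563446683326, 'cx': 316.29674306265656, 'cy': 244.2883710058739, 'T_tool_cam': array([[ 9.43940830e-04,  9.44173688e-01,  3.29446742e-01,
         8.52584122e+01],
       [ 9.99999374e-01, -1.08927545e-03,  2.56566448e-04,
         1.34636970e-01],
       [ 6.01101538e-04,  3.29446293e-01, -9.44174125e-01,
        -1.42482698e+02],
       [ 0.00000000e+00,  0.00000000e+00,  0.00000000e+00,
         1.00000000e+00]])}
```

View pics/top0.png

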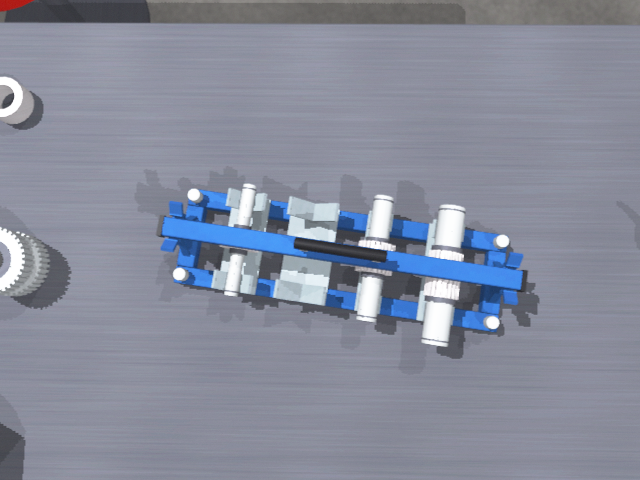

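View pics/scene0.png

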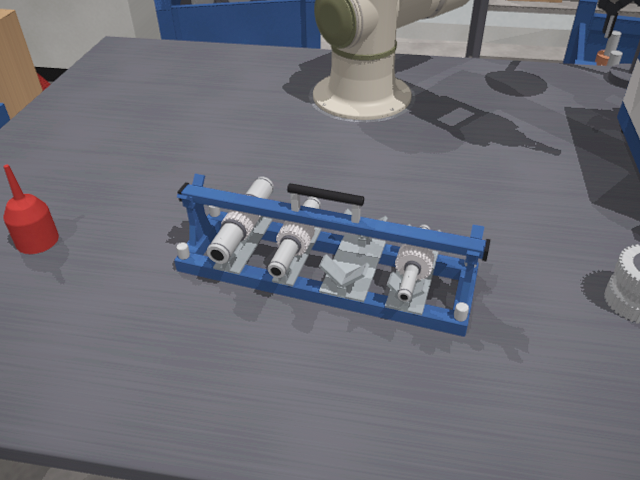

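```bash
python3 - <<'E'
import cv2
a=cv2.imread("pics/top0.png")[170:360,150:534];cv2.imwrite("pics/t1.png",cv2.resize(a,None,fx=2,fy=2,interpolation=cv2.INTER_CUBIC))
a=cv2.imread("pics/scene0.png")[165:335,170:496];cv2.imwrite("pics/s1.png",cv2.resize(a,None,fx=2.4,fy=2.4,interpolation=cv2.INTER_CUBIC))
E
```

```text
(no output)
```

View pics/t1.png

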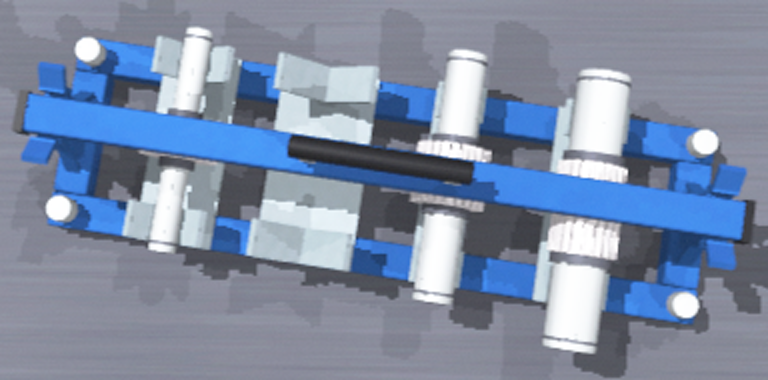

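View pics/s1.png

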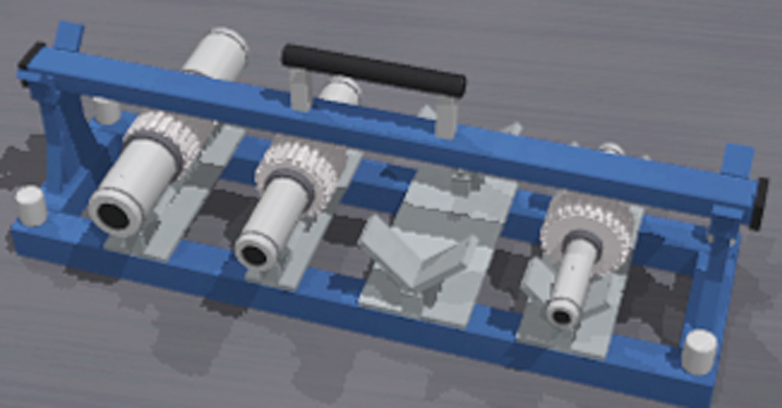

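```bash
cat > h.py <<'E'
from rig import *
import numpy as np, cv2
from scipy.spatial.transform import Rotation as R
def ray(n,u,v,pose=None):
    m=camera_model(n)
    if n=="wrist":
        T=np.eye(4);T[:3,:3]=R.from_quat(np.roll(pose["ee_rot"],-1)).as_matrix();T[:3,3]=pose["eef_pos"];T=T@m["T_tool_cam"]
    else: T=m["world_from_camera"]
    d=np.array([(u-m["cx"])/m["fx"],-(v-m["cy"])/m["fy"],-1.]);d=T[:3,:3]@d
    return T[:3,3],d/np.linalg.norm(d)
def tri(*rs):
    A=sum(np.eye(3)-np.outer(d,d) for o,d in rs);b=sum((np.eye(3)-np.outer(d,d))@o for o,d in rs)
    p=np.linalg.solve(A,b);return p,[float(np.linalg.norm(np.cross(p-o,d))) for o,d in rs]
def atz(r,z): o,d=r;return o+d*(z-o[2])/d[2]
E
python3 - <<'E'
from h import *
np.set_printoptions(precision=1,suppress=True)
T=lambda u,v:ray("top",u/2+150,v/2+170)
S=lambda u,v:ray("scene",u/2.4+170,v/2.4+165)
P={"postA":((90,50),(701,340)),"postC":((705,143),(30,193)),"hL+y":((290,147),(463,83)),"hR-y":((472,168),(286,55)),
"barR-y":((746,221),(38,53)),"barL+y":((24,111),(752,188)),
"thick far":((604,72),(112,212))}
for k,(a,b) in P.items(): print(k,*tri(T(*a),S(*b)))
for n,a,z in [("bar+y",(24,111),114.5),("bar-y",(746,221),114.5),("h+y",(290,147),150.5),("h-y",(472,168),150.5),("slimF",(198,32),64),("slimN",(164,246),64),("midF",(467,55),70),("midN",(431,297),70),("thkF",(603,73),76),("thkN",(568,346),76)]: print(n,atz(T(*a),z))
E
```

```text
postA [679.1 217.2  44. ] [1.5976617372265154, 1.597661737226541]
postC [ 619.2 -202.    44.7] [1.2979049936559242, 1.2979049936560896]
hL+y [601.8  69.7 150.8] [0.9560600663282285, 0.9560600663282588]
hR-y [590.4 -37.1 150.5] [1.7636290072149894, 1.7636290072150036]
barR-y [ 563.  -206.6  113.9] [2.5578082991732867, 2.5578082991733844]
barL+y [626.5 237.5 115.8] [0.5327913767256894, 0.5327913767257118]
thick far [ 661.7 -129.6   76.3] [0.7042338365555708, 0.7042338365556141]
bar+y [626.7 238.5 114.5]
bar-y [ 563.6 -209.   114.5]
h+y [602.   68.8 150.5]
h-y [590.8 -38.8 150.5]
slimF [688.4 138.5  64. ]
slimN [545.2 156.7  64. ]
midF [673.4 -41.2  70. ]
midN [514.4 -18.4  70. ]
thkF [ 661.2 -129.7   76. ]
thkN [ 484.8 -105.5   76. ]
```

```bash
cat >> h.py <<'E'
def plan(x,y,z,yaw):
    "turn (units, about tool axes) then shift (units, in turned tool axes); yaw=world angle of tool y, deg"
    s=sense();C=R.from_quat(np.roll(s["ee_rot"],-1))
    a=np.radians(yaw);ty=np.array([np.cos(a),np.sin(a),0]);tz=np.array([0,0,-1.]);G=R.from_matrix(np.column_stack([np.cross(ty,tz),ty,tz]))
    print("t",round(s["time_s"],2),"pos",s["eef_pos"].round(1),"F",s["force"].round(1),"grip",round(s["grip_width"]*85.4,1),round(s["grip_force"],1),"j",s["joints"].round(2))
    print("turn",((C.inv()*G).as_rotvec(degrees=True)/8).round(2),"shift",(G.inv().apply(np.array([x,y,z])-s["eef_pos"])/25).round(2))
C0=np.array([596.,15.]);YAW=-8.0
def car(x,y):
    a=np.radians(YAW);return C0+np.array([np.cos(a)*x-np.sin(a)*y,np.sin(a)*x+np.cos(a)*y])
E
python3 -m crank '[[[0,0,0,0,0,1,85],[0,0,0,0,0,1,85],[0,0,0,0,0,1,85],[0,0,0,0,0,1,85],[0,0,0,0,0,1,85],[0,0,0,0,0,1,85],[0,0,0,0,0,1,85],[0,0,0,0,0,1,85]]]' 60
python3 -m crank '[[[0,0,0,0,0,0.55,85],[0,0,0,0,0,0.55,85],[0,0,0,0,0,0,85],[-0.5,0.5,0,0,0,0,85],[-0.7,0.7,0,0,0,0,85],[-0.7,0.7,0,0,0,0,85],[-0.7,0.7,0,0,0,0,85],[-0.7,0.7,0,0,0,0,85]]]'
python3 -m crank '[[[-0.7,0.7,0,0,0,0,85],[-0.7,0.7,0,0,0,0,85],[-0.7,0.7,0,0,0,0,85],[-0.7,0.7,0,0,0,0,85],[-0.7,0.7,0,0,0,0,85],[-0.7,0.7,0,0,0,0,85],[-0.7,0.7,0,0,0,0,85],[-0.7,0.7,0,0,0,0,85]]]'
python3 -m crank '[[[-0.7,0.7,0,0,0,0,85],[-0.7,0.7,0,0,0,0,85],[-0.7,0.7,0,0,0,0,85],[-0.7,0.7,0,0,0,0,85],[-0.7,0.7,0,0,0,0,85],[-0.7,0.7,0,0,0,0,85],[0,0.7,0,0,0,0,85],[0,0,0,0,0,0,85]]]'
python3 -c "
from h import *
plan(596,15,230,-8)"
```

```text
time_s: 0.95
eef_pos: [223.5, 475.0, 231.1]
ee_rot: [0.0, 0.704, 0.71, -0.0]
force: [0.6, -0.5, 0.3]
grip_width: 0.999
grip_force: 0.0
time_s: 1.75
eef_pos: [294.2, 381.0, 231.2]
ee_rot: [-0.0, 0.754, 0.657, -0.0]
force: [0.4, -0.3, -0.1]
grip_width: 0.996
grip_force: 0.0
time_s: 2.55
eef_pos: [413.4, 222.8, 231.2]
ee_rot: [-0.0, 0.754, 0.657, -0.0]
force: [1.3, 1.3, -0.1]
grip_width: 0.997
grip_force: 0.0
time_s: 3.35
eef_pos: [520.6, 101.9, 230.8]
ee_rot: [-0.0, 0.755, 0.656, -0.0]
force: [0.2, 0.3, 0.6]
grip_width: 0.996
grip_force: 0.0
t 3.35 pos [520.6 101.9 230.8] F [0.2 0.3 0.6] grip 85.0 0.0 j [-0.03  0.33  1.48 -0.    1.33  0.11]
turn [-0.  0.  0.] shift [-3.02  3.47  0.03]
```

```bash
python3 -m crank '[[[-0.4,0.5,0,0,0,0,85],[-0.45,0.5,0,0,0,0,85],[-0.45,0.5,0,0,0,0,85],[-0.45,0.5,0,0,0,0,85],[-0.45,0.5,0,0,0,0,85],[-0.4,0.5,0,0,0,0,85],[-0.4,0.47,0,0,0,0,85],[0,0,0,0,0,0,85]]]' 60
python3 - <<'E'
from h import *
plan(596,15,230,-8)
s=sense();np.save("w1.npy",np.r_[s["eef_pos"],s["ee_rot"]])
cv2.imwrite("pics/w1.png",capture("wrist"))
for u in (70,150.5): print(atz(ray("wrist",316,244,s),u))
E
```

```text
time_s: 4.15
eef_pos: [596.0, 14.4, 230.8]
ee_rot: [0.0, 0.755, 0.655, -0.0]
force: [-1.2, 1.1, 0.1]
grip_width: 0.996
grip_force: 0.0
t 4.15 pos [596.   14.4 230.8] F [-1.2  1.1  0.1] grip 85.1 0.0 j [-0.17  0.47  1.27 -0.    1.4  -0.03]
turn [-0.    0.   -0.01] shift [ 0.03 -0.    0.03]
[592.75281283  -5.89314763  70.        ]
[596.73964598  21.89423669 150.5       ]
```

View pics/w1.png

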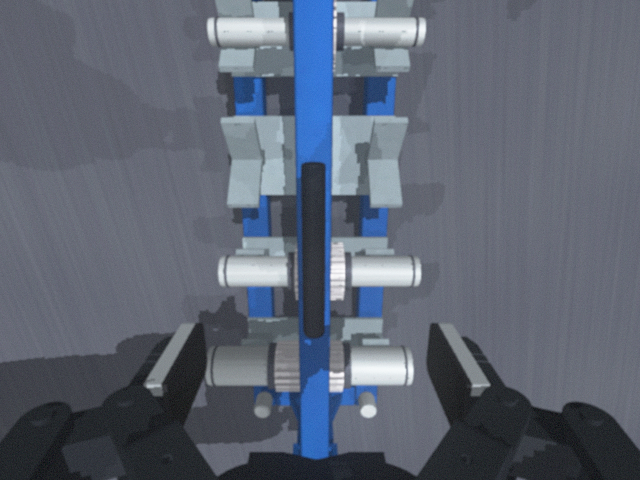

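```bash
python3 - <<'E'
from h import *
np.set_printoptions(precision=1,suppress=True)
w=np.load("w1.npy");s={"eef_pos":w[:3],"ee_rot":w[3:]}
for n,u,v,z in [("h+",313,164,150.5),("h-",314,335,150.5),("bar+",313,5,114.5),("slimN",208,32,62.7),("slimF",425,32,62.7),("midN",219,271,68.4),("midF",420,271,68.4),("thN",206,366,74),("thF",412,366,74)]:
    p=atz(ray("wrist",u,v,s),z);print(n,p)
E
```

```text
h+ [601.7  69.1 150.5]
h- [586.6 -40.2 150.5]
bar+ [613.6 153.8 114.5]
slimN [539.3 158.7  62.7]
slimF [690.5 137.3  62.7]
midN [508.5 -18.8  68.4]
midF [675.9 -42.5  68.4]
thN [ 478.1 -106.3   74. ]
thF [ 662.5 -132.3   74. ]
```

```bash
python3 -m crank '[[[0,-0.06,0.5,0,0,0,60],[0,0,0.7,0,0,0,50],[0,0,0.7,0,0,0,45],[0,0,0.7,0,0,0,40],[0,0,0.7,0,0,0,40],[0,0,0.5,0,0,0,40],[0,0,0.17,0,0,0,40],[0,0,0,0,0,0,40]]]' 60
python3 -m crank '[[[0,0,0,0,0,0,0],[0,0,0,0,0,0,0],[0,0,0,0,0,0,0],[0,0,0,0,0,0,0],[0,0,0,0,0,0,0],[0,0,0,0,0,0,0],[0,0,0,0,0,0,0],[0,0,0,0,0,0,0]]]'
python3 - <<'E'
from h import *
plan(594.5,14.5,131.5,-8)
for n,u,v in [("A",195,195),("B",180,275),("C",502.5,241.5),("D",492,322.5)]: print(n,atz(ray("top",u,v),44.4).round(1))
E
```

```text
time_s: 5.0
eef_pos: [593.5, 16.7, 132.0]
ee_rot: [-0.0, 0.755, 0.656, -0.0]
force: [1.3, 0.3, 1.5]
grip_width: 0.471
grip_force: 0.0
time_s: 5.8
eef_pos: [594.1, 16.5, 133.0]
ee_rot: [0.001, 0.755, 0.656, 0.001]
force: [-0.4, 0.7, 5.6]
grip_width: 0.14
grip_force: 58.8
t 5.8 pos [594.1  16.5 133. ] F [-0.4  0.7  5.6] grip 12.0 58.8 j [-0.17  0.55  1.41  0.    1.18 -0.03]
turn [ 0.01 -0.   -0.  ] shift [-0.08  0.03  0.06]
A [679.1 215.4  44.4]
B [569.1 231.4  44.4]
C [ 619.6 -203.3   44.4]
D [ 511.2 -187.2   44.4]
```

```bash
python3 -m crank '[[[0,0,-0.2,0,0,0,0],[0,0,-0.4,0,0,0,0],[0,0,-0.5,0,0,0,0],[0,0,-0.5,0,0,0,0],[0,0,-0.5,0,0,0,0],[0,0,-0.5,0,0,0,0],[0,0,-0.2,0,0,0,0],[0,0,0,0,0,0,0]]]'
python3 -m crank '[[[0,-0.3,0,0,0,0,0],[0,-0.6,0,0,0,0,0],[0,-0.9,0,0,0,0,0],[0,-1,0,0,0,0,0],[0,-1,0,0,0,0,0],[0,-0.9,0,0,0,0,0],[0,-0.6,0,0,0,0,0],[0,-0.3,0,0,0,0,0]]]'
python3 -m crank '[[[0,-0.2,0.3,0,0,0,0],[0,0,0.6,0,0,0,0],[0,0,0.8,0,0,0,0],[0,0,0.9,0,0,0,0],[0,0,0.9,0,0,0,0],[0,0,0.9,0,0,0,0],[0,0,0.7,0,0,0,0],[0,0,0.4,0,0,0,0]]]'
python3 -m crank '[[[0,0,0.3,0,0,0,0],[0,0,0.2,0,0,0,0],[0,0,0,0,0,0,0],[0,0,0,0,0,0,0],[0,0,0,0,0,0,0],[0,0,0,0,0,0,0],[0,0,0,0,0,0,0],[0,0,0,0,0,0,0]]]'
python3 - <<'E'
from h import *
C0[:]=594.1,16.5
x,y=car(-148,0)
plan(x,y,35,-8)
E
```

```text
time_s: 6.6
eef_pos: [593.9, 16.5, 202.9]
ee_rot: [0.001, 0.755, 0.656, 0.0]
force: [-0.4, -1.2, -3.4]
grip_width: 0.145
grip_force: 58.6
time_s: 7.4
eef_pos: [453.3, 36.4, 201.7]
ee_rot: [-0.0, 0.755, 0.656, -0.0]
force: [0.2, 1.6, -3.8]
grip_width: 0.139
grip_force: 58.8
time_s: 8.2
eef_pos: [449.4, 36.8, 62.7]
ee_rot: [-0.001, 0.755, 0.656, -0.001]
force: [-0.4, -0.5, -3.7]
grip_width: 0.137
grip_force: 58.7
time_s: 9.0
eef_pos: [450.1, 36.8, 52.2]
ee_rot: [0.0, 0.755, 0.656, 0.0]
force: [0.0, 0.7, -4.4]
grip_width: 0.141
grip_force: 58.7
t 9.0 pos [450.1  36.8  52.2] F [ 0.   0.7 -4.4] grip 12.1 58.7 j [-0.18  0.4   1.92  0.    0.83 -0.04]
turn [0. 0. 0.] shift [-0.   -0.1   0.69]
```

```bash
python3 -m crank '[[[0,-0.1,0.3,0,0,0,0],[0,0,0.2,0,0,0,0],[0,0,0.1,0,0,0,0],[0,0,0.05,0,0,0,0],[0,0,0.04,0,0,0,0],[0,0,0,0,0,0,0],[0,0,0,0,0,0,0],[0,0,0,0,0,0,0]]]'
python3 - <<'E'
from h import *
plan(447.5,37,35,-8)
E
```

```text
time_s: 9.8
eef_pos: [447.6, 37.1, 34.9]
ee_rot: [0.0, 0.755, 0.656, 0.0]
force: [0.4, 0.5, -3.9]
grip_width: 0.139
grip_force: 59.0
t 9.8 pos [447.6  37.1  34.9] F [ 0.4  0.5 -3.9] grip 11.8 59.0 j [-0.18  0.43  1.93 -0.    0.78 -0.04]
turn [0. 0. 0.] shift [-0. -0. -0.]
```

```bash
python3 -m crank '[[[0,0,0.03,0,0,0,0],[0,0,0.02,0,0,0,0],[0,0,0.02,0,0,0,0],[0,0,0,0,0,0,0],[0,0,0,0,0,0,0],[0,0,0,0,0,0,30],[0,0,0,0,0,0,40],[0,0,0,0,0,0,40]]]'
python3 -m crank '[[[0,0,0,0,0,0,40],[0,0,0,0,0,0,40],[0,0,-0.3,0,0,0,40],[0,0,-0.6,0,0,0,40],[0,0,-0.8,0,0,0,40],[0,0,-0.8,0,0,0,40],[0,0,-0.8,0,0,0,60],[0,0,-0.8,0,0,0,85]]]'
python3 -m crank '[[[0,0,-0.8,0,0,-1,85],[0,0,-0.8,0,0,-1,85],[0,0,-0.8,0,0,-1,85],[0,0,-0.8,0,0,-1,85],[0,0,-0.5,0,0,-1,85],[0,0,0,0,0,-1,85],[0,0,0,0,0,-1,85],[0,0,0,0,0,-1,85]]]'
python3 - <<'E'
from h import *
C0[:]=594.5,14.2
plan(*car(20,90),230,82)
E
```

```text
time_s: 10.6
eef_pos: [447.7, 37.1, 33.1]
ee_rot: [0.0, 0.755, 0.656, 0.0]
force: [-0.1, 0.3, 0.6]
grip_width: 0.47
grip_force: 0.0
time_s: 11.4
eef_pos: [447.4, 37.1, 136.9]
ee_rot: [0.0, 0.755, 0.656, 0.0]
force: [-0.6, 0.4, 0.5]
grip_width: 0.792
grip_force: 0.0
time_s: 12.2
eef_pos: [447.4, 37.2, 228.6]
ee_rot: [0.0, 0.29, 0.957, 0.0]
force: [-0.1, 0.9, 0.1]
grip_width: 0.993
grip_force: 0.0
t 12.2 pos [447.4  37.2 228.6] F [-0.1  0.9  0.1] grip 84.8 0.0 j [-0.18  0.15  1.72  0.    1.28 -1.16]
turn [ 0.    0.   -3.21] shift [-6.76  3.51 -0.06]
```

```bash
python3 -m crank '[[[0,0,0,0,0,-0.8,85],[0,0,0,0,0,-0.8,85],[0,0,0,0,0,-0.8,85],[0,0,0,0,0,-0.8,85],[-0.3,0,0,0,0,0,85],[-0.6,0,0,0,0,0,85],[-0.8,0,0,0,0,0,85],[-0.8,0,0,0,0,0,85]]]'
python3 -m crank '[[[-0.8,0,0,0,0,0,85],[-0.8,0,0,0,0,0,85],[-0.6,0,0,0,0,0,85],[-0.4,0,0,0,0,0,85],[0,0,0,0,0,0,85],[0,0,0,0,0,0,85],[0,0,0,0,0,0,85],[0,0,0,0,0,0,85]]]'
python3 - <<'E'
from h import *
C0[:]=594.5,14.2
plan(*car(-20,0),230,82)
s=sense();np.save("w2.npy",np.r_[s["eef_pos"],s["ee_rot"]])
cv2.imwrite("pics/w2.png",capture("wrist"))
E
```

```text
time_s: 13.0
eef_pos: [510.4, 27.8, 228.4]
ee_rot: [0.0, 0.075, 0.997, -0.0]
force: [0.1, 0.4, -0.1]
grip_width: 0.999
grip_force: 0.0
time_s: 13.8
eef_pos: [573.4, 18.6, 228.3]
ee_rot: [0.0, 0.073, 0.997, -0.0]
force: [-0.7, 0.8, 0.2]
grip_width: 0.997
grip_force: 0.0
t 13.8 pos [573.4  18.6 228.3] F [-0.7  0.8  0.2] grip 85.1 0.0 j [-0.17  0.42  1.35 -0.    1.37 -1.6 ]
turn [-0.    0.   -0.05] shift [-0.06 -0.06 -0.07]
```

View pics/w2.png

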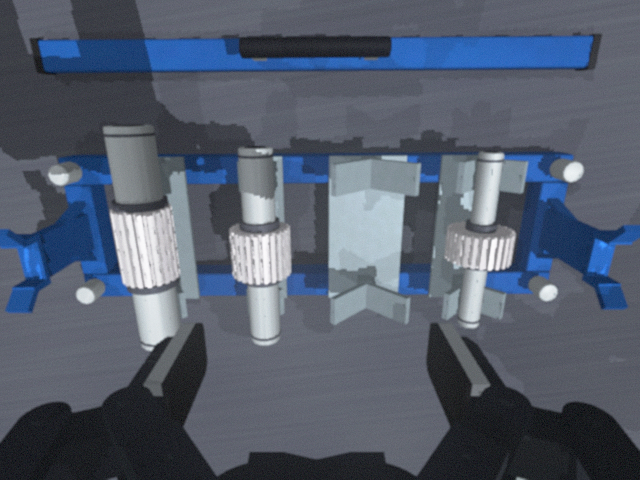

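```bash
python3 - <<'E'
from h import *
np.set_printoptions(precision=1,suppress=True)
L=lambda f:(lambda w:{"eef_pos":w[:3],"ee_rot":w[3:]})(np.load(f))
s1,s2=L("w1.npy"),L("w2.npy")
W=lambda u,v,s=s2:ray("wrist",u,v,s)
p=np.array([atz(W(*q),44.4) for q in((548,290),(569,170),(92,292),(65,173))]);print(p,p.mean(0))
for n,a,b in [("slimN",(208,32),(490,154)),("slimF",(425,32),(468,325)),("midN",(219,271),(256,151)),("midF",(420,271),(265,342)),("thN",(206,366),(130,128)),("thF",(412,366),(161,346))]: print(n,*tri(W(*a,s1),W(*b)))
for n,z,a,b in [("slim",62.7,(490,154),(468,325)),("mid",68.4,(256,151),(265,342)),("thk",74,(130,128),(161,346))]:
    A,B=atz(W(*a),z),atz(W(*b),z);print(n,(A+B)/2,np.linalg.norm(A-B),np.degrees(np.arctan2(*(B-A)[1::-1])))
C0[:]=p.mean(0)[:2]
for y in(135,45,-45,-135):print(y,car(0,y))
E
python3 -c "
import cv2
a=cv2.imread('pics/w2.png')[120:360,50:530];cv2.imwrite('pics/w2c.png',cv2.resize(a,(800,400),interpolation=cv2.INTER_CUBIC))"
```

```text
[[ 676.4  218.    44.4]
 [ 567.8  230.    44.4]
 [ 617.7 -196.1   44.4]
 [ 509.7 -182.1   44.4]] [592.9  17.4  44.4]
slimN [540.9 157.1  67.3] [0.9463673254327498, 0.9463673254328512]
slimF [690.1 137.7  63.9] [0.4077019036040189, 0.40770190360407654]
midN [512.1 -16.   77.8] [0.9327101876714544, 0.9327101876714077]
midF [675.8 -41.7  71.3] [0.7060561409354291, 0.7060561409353789]
thN [483.5 -98.7  85.7] [0.5576705098094307, 0.5576705098094753]
thF [ 662.3 -129.7   78.2] [0.7892174883498327, 0.7892174883497993]
slim [616.4 148.3  62.7] 149.86573007249382 -7.551077165748059
mid [595.7 -30.7  68.4] 166.6570657088439 -8.508482980215375
thk [ 574.4 -118.8   74. ] 184.00108617582902 -8.831914949797916
135 [611.7 151.1]
45 [599.2  62. ]
-45 [586.7 -27.1]
-135 [ 574.1 -116.2]
```

View pics/w2c.png

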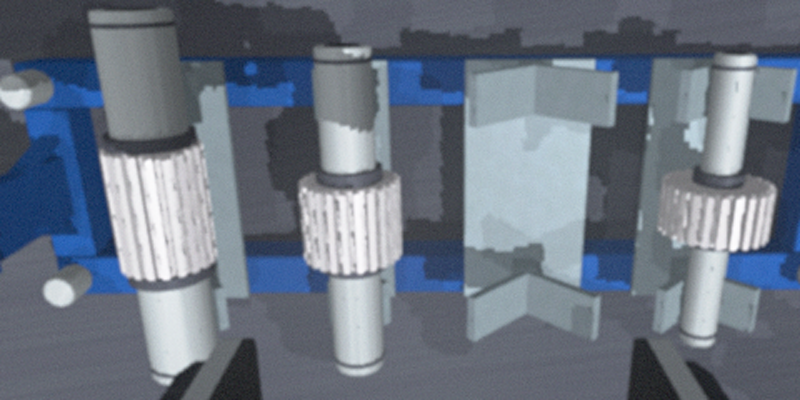

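```bash
sed -i 's/^C0=.*/C0=np.array([595.,14.3]);YAW=-8.0/' h.py; python3 - <<'E'
from h import *
np.set_printoptions(precision=1,suppress=True)
w=np.load("w2.npy");s={"eef_pos":w[:3],"ee_rot":w[3:]}
A=np.array([atz(ray("wrist",u,v,s),50)[:2] for u,v in((372.2,159),(372,184.8),(366.8,283),(366.8,303))])-C0
print(A@[np.cos(np.radians(8)),-np.sin(np.radians(8))])
plan(*car(1,135),41,82)
E
```

```text
[-67.6 -46.7  41.6  61.6]
t 13.85 pos [573.4  18.6 228.3] F [-0.6  0.  -0.6] grip 84.9 0.0 j [-0.2  0.4  1.4  0.   1.4 -1.6]
turn [ 0.   0.  -0.1] shift [-0.9  5.3  7.5]
```

```bash
python3 -m crank '[[[-0.1,0.5,0,0,0,-0.05,72],[-0.2,0.8,0,0,0,0,72],[-0.2,0.9,0,0,0,0,72],[-0.2,0.9,0,0,0,0,72],[-0.1,0.9,0,0,0,0,72],[-0.1,0.8,0,0,0,0,72],[0,0.5,0,0,0,0,72],[0,0,0,0,0,0,72]]]' 60
python3 -m crank '[[[0,0,0.4,0,0,0,72],[0,0,0.7,0,0,0,72],[0,0,0.8,0,0,0,72],[0,0,0.8,0,0,0,72],[0,0,0.8,0,0,0,72],[0,0,0.8,0,0,0,72],[0,0,0.5,0,0,0,72],[0,0,0,0,0,0,72]]]'
python3 - <<'E'
from h import *
plan(*car(1,135),41,82)
E
```

```text
time_s: 14.65
eef_pos: [614.3, 148.3, 227.8]
ee_rot: [-0.0, 0.069, 0.998, 0.0]
force: [0.0, -0.3, -0.3]
grip_width: 0.844
grip_force: 0.0
time_s: 15.45
eef_pos: [613.5, 145.8, 106.1]
ee_rot: [-0.002, 0.07, 0.998, -0.0]
force: [-0.1, 0.1, 0.4]
grip_width: 0.843
grip_force: 0.0
t 15.45 pos [613.5 145.8 106.1] F [-0.1  0.1  0.4] grip 72.0 0.0 j [ 0.05  0.66  1.3  -0.    1.18 -1.38]
turn [-0.01 -0.03 -0.01] shift [-0.04  0.09  2.6 ]
```

```bash
python3 -m crank '[[[-0.04,0.09,0.3,0,0,0,72],[0,0,0.6,0,0,0,72],[0,0,0.6,0,0,0,72],[0,0,0.6,0,0,0,72],[0,0,0.3,0,0,0,72],[0,0,0.2,0,0,0,72],[0,0,0,0,0,0,72],[0,0,0,0,0,0,72]]]' 60
python3 -m crank '[[[0,0,0,0,0,0,40],[0,0,0,0,0,0,30],[0,0,0,0,0,0,30],[0,0,0,0,0,0,30],[0,0,0,0,0,0,30],[0,0,0,0,0,0,30],[0,0,0,0,0,0,30],[0,0,0,0,0,0,30]]]'
python3 - <<'E'
from h import *
plan(*car(1,135),41,82)
E
```

```text
time_s: 16.25
eef_pos: [616.1, 148.6, 43.5]
ee_rot: [0.0, 0.07, 0.998, 0.0]
force: [-0.7, -0.1, -0.6]
grip_width: 0.844
grip_force: 0.0
time_s: 17.05
eef_pos: [616.0, 148.2, 44.0]
ee_rot: [0.0, 0.07, 0.998, -0.0]
force: [-2.1, -2.4, 6.8]
grip_width: 0.585
grip_force: 62.1
t 17.05 pos [616.  148.2  44. ] F [-2.1 -2.4  6.8] grip 50.0 62.1 j [ 0.05  0.74  1.34 -0.    1.06 -1.38]
turn [-0.    0.01  0.  ] shift [ 0.05 -0.02  0.12]
```

```bash
python3 -m crank '[[[0,0,-0.2,0,0,0,30],[0,0,-0.4,0,0,0,30],[0,0,-0.5,0,0,0,30],[0,0,-0.5,0,0,0,30],[0,0,-0.5,0,0,0,30],[0,0,-0.3,0,0,0,30],[0,0,0,0,0,0,30],[0,0,0,0,0,0,30]]]'
python3 -m crank '[[[0.04,-0.3,0,0,0,0,30],[0,-0.5,0,0,0,0,30],[0,-0.7,0,0,0,0,30],[0,-0.7,0,0,0,0,30],[0,-0.6,0,0,0,0,30],[0,-0.5,0,0,0,0,30],[0,-0.3,0,0,0,0,30],[0,0,0,0,0,0,30]]]'
python3 - <<'E'
from h import *
plan(*(np.array([616,148.2])-90*np.array([.1392,.9903])-np.array([1,0])),44,82)
E
```

```text
time_s: 17.85
eef_pos: [615.6, 148.6, 102.8]
ee_rot: [-0.0, 0.07, 0.998, -0.0]
force: [-0.1, 0.2, -5.3]
grip_width: 0.591
grip_force: 63.2
time_s: 18.65
eef_pos: [602.2, 58.6, 103.1]
ee_rot: [0.0, 0.07, 0.998, -0.0]
force: [0.1, -0.6, -4.5]
grip_width: 0.591
grip_force: 63.3
t 18.65 pos [602.2  58.6 103.1] F [ 0.1 -0.6 -4.5] grip 50.5 63.3 j [-0.1   0.61  1.4  -0.    1.13 -1.53]
turn [-0.    0.   -0.01] shift [-0.01  0.02  2.36]
```

```bash
python3 -m crank '[[[0,0.02,0.3,0,0,0,30],[0,0,0.6,0,0,0,30],[0,0,0.6,0,0,0,30],[0,0,0.5,0,0,0,30],[0,0,0.2,0,0,0,30],[0,0,0.1,0,0,0,30],[0,0,0.06,0,0,0,30],[0,0,0,0,0,0,30]]]'
python3 - <<'E'
from h import *
plan(602,59,44,82)
E
```

```text
time_s: 19.45
eef_pos: [602.6, 59.9, 44.8]
ee_rot: [0.0, 0.07, 0.998, -0.0]
force: [-2.4, -2.2, 0.1]
grip_width: 0.592
grip_force: 63.9
t 19.45 pos [602.6  59.9  44.8] F [-2.4 -2.2  0.1] grip 50.6 63.9 j [-0.09  0.68  1.44 -0.    1.02 -1.53]
turn [-0.    0.01  0.  ] shift [ 0.02 -0.04  0.03]
```

```bash
python3 -m crank '[[[0,0,0,0,0,0,72],[0,0,0,0,0,0,72],[0,0,0,0,0,0,72],[0,0,-0.3,0,0,0,72],[0,0,-0.6,0,0,0,72],[0,0,-0.8,0,0,0,72],[0,0,-0.8,0,0,0,72],[0,0,-0.8,0,0,0,72]]]'
python3 -m crank '[[[0.05,-0.3,-0.3,0,0,0,72],[0.05,-0.6,0,0,0,0,72],[0.05,-0.9,0,0,0,0,72],[0,-0.9,0,0,0,0,72],[0,-0.9,0,0,0,0,72],[0,-0.9,0,0,0,0,72],[0,-0.9,0,0,0,0,72],[0,-0.8,0,0,0,0,72]]]'
python3 -m crank '[[[0,-0.6,0,0,0,0,72],[0,-0.3,0,0,0,0,72],[0,0,0,0,0,0,72],[0,0,0,0,0,0,72],[0,0,0,0,0,0,72],[0,0,0,0,0,0,72],[0,0,0,0,0,0,72],[0,0,0,0,0,0,72]]]'
python3 - <<'E'
from h import *
plan(*car(-4.3,-135),53,82)
E
```

```text
time_s: 20.25
eef_pos: [602.6, 60.2, 128.9]
ee_rot: [0.001, 0.07, 0.998, 0.0]
force: [0.0, 0.1, 0.4]
grip_width: 0.846
grip_force: 0.0
time_s: 21.05
eef_pos: [575.9, -94.9, 133.1]
ee_rot: [-0.001, 0.07, 0.998, 0.0]
force: [0.1, 0.1, -0.8]
grip_width: 0.844
grip_force: 0.0
time_s: 21.85
eef_pos: [573.9, -114.8, 134.0]
ee_rot: [-0.0, 0.07, 0.998, 0.0]
force: [-1.0, -1.0, 0.2]
grip_width: 0.846
grip_force: 0.0
t 21.85 pos [ 573.9 -114.8  134. ] F [-1.  -1.   0.2] grip 72.3 0.0 j [-0.4   0.53  1.44  0.    1.17 -1.83]
turn [ 0. -0.  0.] shift [ 0.06 -0.17  3.24]
```

```bash
python3 -m crank '[[[0.06,-0.17,0.3,0,0,0,72],[0,0,0.6,0,0,0,72],[0,0,0.7,0,0,0,72],[0,0,0.7,0,0,0,72],[0,0,0.5,0,0,0,72],[0,0,0.3,0,0,0,72],[0,0,0.14,0,0,0,72],[0,0,0,0,0,0,72]]]' 70
python3 -m crank '[[[0,0,0,0,0,0,40],[0,0,0,0,0,0,30],[0,0,0,0,0,0,30],[0,0,0,0,0,0,30],[0,0,0,0,0,0,30],[0,0,0,0,0,0,30],[0,0,0,0,0,0,30],[0,0,0,0,0,0,30]]]'
python3 - <<'E'
from h import *
plan(*car(-4.3,-135),53,82)
E
python3 -m crank '[[[0,0,-0.2,0,0,0,30],[0,0,-0.4,0,0,0,30],[0,0,-0.6,0,0,0,30],[0,0,-0.6,0,0,0,30],[0,0,-0.5,0,0,0,30],[0,0,-0.5,0,0,0,30],[0,0,-0.2,0,0,0,30],[0,0,0,0,0,0,30]]]'
python3 - <<'E'
from h import *
s=sense();np.save("w3.npy",np.r_[s["eef_pos"],s["ee_rot"]]);cv2.imwrite("pics/w3.png",capture("wrist"));cv2.imwrite("pics/top3.png",capture("top"))
E
```

```text
time_s: 22.65
eef_pos: [571.9, -119.1, 53.0]
ee_rot: [-0.0, 0.07, 0.998, 0.0]
force: [0.6, 0.0, -0.4]
grip_width: 0.844
grip_force: 0.0
time_s: 23.45
eef_pos: [572.3, -118.4, 54.1]
ee_rot: [0.001, 0.07, 0.998, 0.0]
force: [-1.1, 4.5, 4.7]
grip_width: 0.493
grip_force: 70.7
t 23.45 pos [ 572.3 -118.4   54.1] F [-1.1  4.5  4.7] grip 42.1 70.7 j [-0.4   0.63  1.51  0.    1.   -1.84]
turn [ 0.01  0.01 -0.  ] shift [ 0.01 -0.02  0.04]
time_s: 24.25
eef_pos: [572.0, -119.2, 128.7]
ee_rot: [0.0, 0.07, 0.998, -0.0]
force: [0.4, -0.2, -8.5]
grip_width: 0.496
grip_force: 72.0
```

View pics/w3.png

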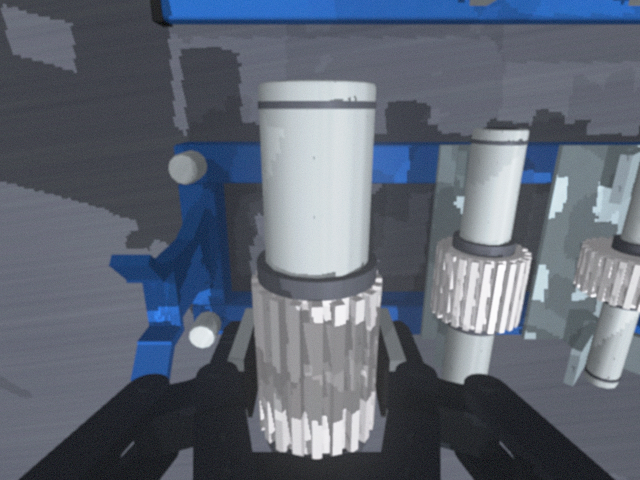

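```bash
python3 - <<'E'
from h import *
w=np.load("w3.npy");s={"eef_pos":w[:3],"ee_rot":w[3:]}
Q=R.from_quat(np.roll(w[3:],-1))
for dz in (15,20,25):
  for r,v in((17,82),):
    p=atz(ray("wrist",317,v,s),w[2]+dz+r);print(dz,Q.inv().apply(p-w[:3]).round(1))
s=sense();d=s["eef_pos"][:2]-C0;a=np.radians(-8);print("car",d@[np.cos(a),np.sin(a)],d@[-np.sin(a),np.cos(a)])
a=cv2.imread("pics/top3.png")[150:400,120:560];cv2.imwrite("pics/t3.png",cv2.resize(a,(792,450),interpolation=cv2.INTER_CUBIC))
E
python3 -m crank '[[[-0.05,0.4,0,0,0,0,30],[-0.05,0.6,0,0,0,0,30],[-0.07,0.8,0,0,0,0,30],[0,0.9,0,0,0,0,30],[0,0.9,0,0,0,0,30],[0,0.9,0,0,0,0,30],[0,0.9,0,0,0,0,30],[0,0.9,0,0,0,0,30]]]'
python3 -m crank '[[[0,0.9,0,0,0,0,30],[0,0.9,0,0,0,0,30],[0,0.9,0,0,0,0,30],[0,0.8,0,0,0,0,30],[0,0.6,0,0,0,0,30],[0,0.4,0,0,0,0,30],[0,0,0,0,0,0,30],[0,0,0,0,0,0,30]]]'
python3 - <<'E'
from h import *
plan(*car(0,135),54,82)
E
```

```text
15 [ 91.4   0.3 -32.1]
20 [ 91.1   0.3 -37.1]
25 [ 90.8   0.3 -42.1]
car -4.714492340718412 -135.27282711613054
time_s: 25.15
eef_pos: [597.8, 38.7, 127.7]
ee_rot: [-0.0, 0.069, 0.998, 0.0]
force: [0.8, 0.1, -8.0]
grip_width: 0.5
grip_force: 72.1
time_s: 25.95
eef_pos: [613.5, 147.3, 127.9]
ee_rot: [-0.0, 0.07, 0.998, -0.0]
force: [0.3, -0.8, -7.7]
grip_width: 0.493
grip_force: 72.2
t 25.95 pos [613.5 147.3 127.9] F [ 0.3 -0.8 -7.7] grip 42.1 72.2 j [ 0.05  0.63  1.28 -0.    1.22 -1.38]
turn [-0. -0. -0.] shift [-0.01  0.03  2.96]
```

View pics/t3.png

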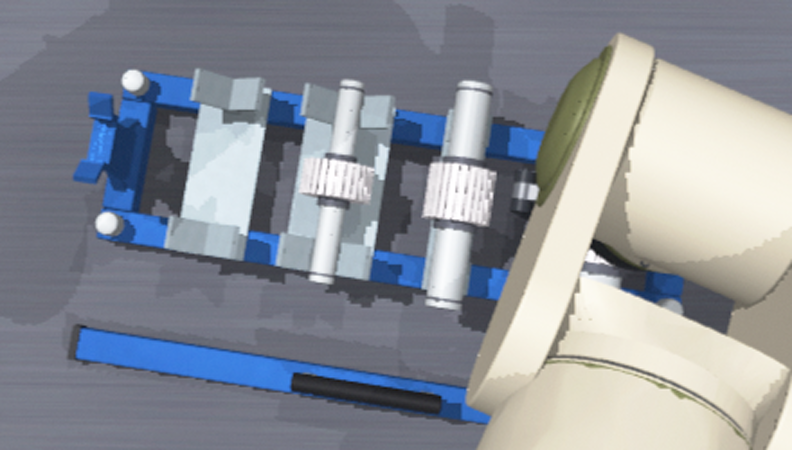

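```bash
python3 -m crank '[[[-0.02,0.03,0.3,0,0,0,30],[0,0,0.6,0,0,0,30],[0,0,0.6,0,0,0,30],[0,0,0.5,0,0,0,30],[0,0,0.5,0,0,0,30],[0,0,0.3,0,0,0,30],[0,0,0.1,0,0,0,30],[0,0,0,0,0,0,30]]]'
python3 - <<'E'
from h import *
plan(*car(0.5,135),54,82)
E
```

```text
time_s: 26.75
eef_pos: [614.3, 148.3, 55.4]
ee_rot: [-0.0, 0.07, 0.998, -0.0]
force: [0.4, 0.2, -7.7]
grip_width: 0.497
grip_force: 72.3
t 26.75 pos [614.3 148.3  55.4] F [ 0.4  0.2 -7.7] grip 42.4 72.3 j [ 0.05  0.72  1.34 -0.    1.08 -1.38]
turn [-0. -0.  0.] shift [-0.   -0.02  0.06]
```

```bash
python3 -m crank '[[[0,0,0.03,0,0,0,30],[0,0,0.03,0,0,0,30],[0,0,0.03,0,0,0,30],[0,0,0,0,0,0,30],[0,0,0,0,0,0,30],[0,0,0,0,0,0,72],[0,0,0,0,0,0,72],[0,0,0,0,0,0,72]]]'
python3 -m crank '[[[0,0,0,0,0,0,72],[0,0,-0.3,0,0,0,72],[0,0,-0.6,0,0,0,72],[0,0,-0.7,0,0,0,72],[0,0,-0.7,0,0,0,72],[0,0,-0.6,0,0,0,72],[0,0,-0.3,0,0,0,72],[0,0,0,0,0,0,72]]]'
python3 -m crank '[[[0,-0.4,0,0,0,0,72],[0,-0.7,0,0,0,0,72],[-0.03,-0.9,0,0,0,0,72],[-0.03,-0.9,0,0,0,0,72],[-0.03,-0.9,0,0,0,0,72],[0,-0.9,0,0,0,0,72],[0,-0.9,0,0,0,0,72],[0,-0.7,0,0,0,0,72]]]'
python3 -m crank '[[[0,-0.6,0,0,0,0,72],[0,-0.3,0,0,0,0,72],[0,0,0,0,0,0,72],[0,0,0,0,0,0,72],[0,0,0,0,0,0,72],[0,0,0,0,0,0,72],[0,0,0,0,0,0,72],[0,0,0,0,0,0,72]]]'
python3 - <<'E'
from h import *
plan(*car(3,-45),47,82)
cv2.imwrite("pics/w4.png",capture("wrist"))
E
```

```text
time_s: 27.55
eef_pos: [614.6, 148.4, 53.6]
ee_rot: [0.001, 0.07, 0.998, 0.0]
force: [0.6, -0.2, -0.2]
grip_width: 0.843
grip_force: 0.0
time_s: 28.35
eef_pos: [614.8, 148.4, 135.1]
ee_rot: [0.001, 0.07, 0.998, 0.0]
force: [-0.3, -0.1, -0.1]
grip_width: 0.84
grip_force: 0.0
time_s: 29.15
eef_pos: [593.7, -10.4, 132.7]
ee_rot: [-0.001, 0.07, 0.998, -0.0]
force: [0.5, 0.0, -0.0]
grip_width: 0.844
grip_force: 0.0
time_s: 29.95
eef_pos: [591.4, -30.0, 133.3]
ee_rot: [-0.0, 0.07, 0.998, -0.0]
force: [-0.0, 0.3, 0.0]
grip_width: 0.845
grip_force: 0.0
t 29.95 pos [591.4 -30.  133.3] F [-0.   0.3  0. ] grip 72.2 0.0 j [-0.25  0.55  1.42 -0.    1.18 -1.68]
turn [-0. -0.  0.] shift [-0.02 -0.03  3.45]
```

View pics/w4.png

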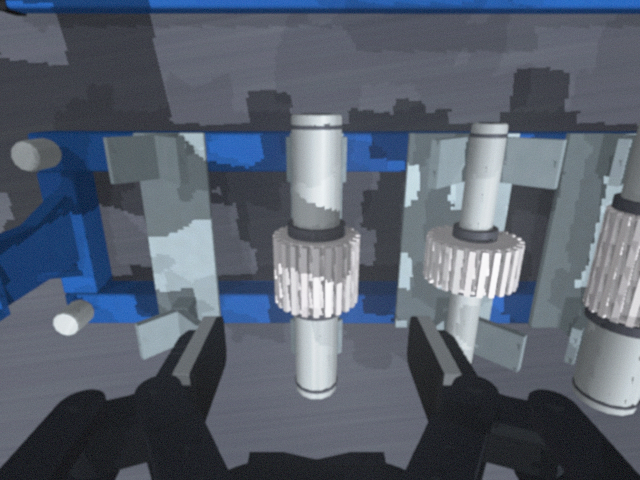

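```bash
python3 - <<'E'
import cv2
a=cv2.imread("pics/w4.png")[110:370,80:370];cv2.imwrite("pics/w4c.png",cv2.resize(a,None,fx=2.3,fy=2.3,interpolation=cv2.INTER_CUBIC))
E
```

```text
(no output)
```

View pics/w4c.png

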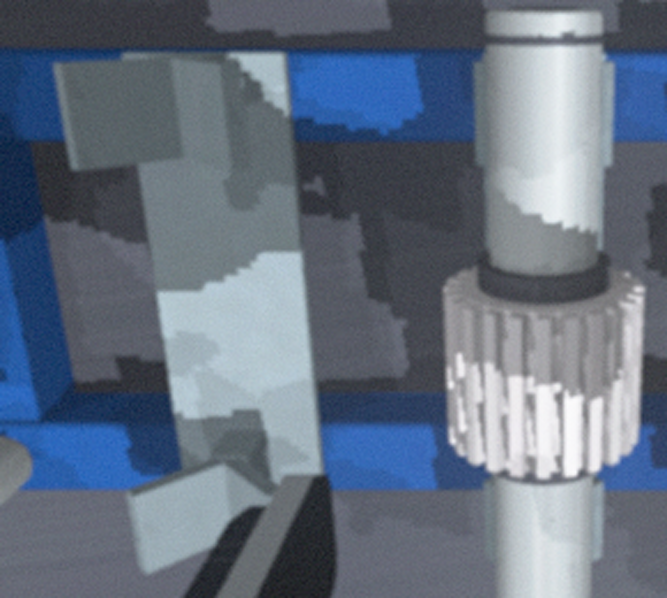

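```bash
python3 -m crank '[[[-0.02,-0.03,0.3,0,0,0,72],[0,0,0.6,0,0,0,72],[0,0,0.7,0,0,0,72],[0,0,0.7,0,0,0,72],[0,0,0.6,0,0,0,72],[0,0,0.4,0,0,0,72],[0,0,0.15,0,0,0,72],[0,0,0,0,0,0,72]]]' 70
python3 -m crank '[[[0,0,0,0,0,0,40],[0,0,0,0,0,0,30],[0,0,0,0,0,0,30],[0,0,0,0,0,0,30],[0,0,0,0,0,0,30],[0,0,0,0,0,0,30],[0,0,0,0,0,0,30],[0,0,0,0,0,0,30]]]'
python3 - <<'E'
from h import *
plan(*car(3,-45),47,82)
E
python3 -m crank '[[[0,0,-0.2,0,0,0,30],[0,0,-0.4,0,0,0,30],[0,0,-0.6,0,0,0,30],[0,0,-0.6,0,0,0,30],[0,0,-0.5,0,0,0,30],[0,0,-0.5,0,0,0,30],[0,0,-0.2,0,0,0,30],[0,0,0,0,0,0,30]]]'
python3 -m crank '[[[0.03,-0.2,0,0,0,0,30],[0.03,-0.4,0,0,0,0,30],[0.03,-0.6,0,0,0,0,30],[0.03,-0.6,0,0,0,0,30],[0,-0.6,0,0,0,0,30],[0,-0.6,0,0,0,0,30],[0,-0.4,0,0,0,0,30],[0,-0.2,0,0,0,0,30]]]'
python3 -m crank '[[[0,0,0.3,0,0,0,30],[0,0,0.4,0,0,0,30],[0,0,0.4,0,0,0,30],[0,0,0.1,0,0,0,30],[0,0,0,0,0,0,30],[0,0,0,0,0,0,30],[0,0,0,0,0,0,30],[0,0,0,0,0,0,30]]]'
python3 - <<'E'
from h import *
plan(*car(0,-135),48,82)
s=sense();cv2.imwrite("pics/w5.png",capture("wrist"))
a=cv2.cvtColor(cv2.imread("pics/w5.png"),cv2.COLOR_BGR2GRAY)
print(a[60:150:3,316])
for v in(80,90,100,110): print(v,R.from_quat(np.roll(s["ee_rot"],-1)).inv().apply(atz(ray("wrist",317,v,s),s["eef_pos"][2]+21+13)-s["eef_pos"]).round(1))
E
```

```text
time_s: 30.8
eef_pos: [591.7, -31.0, 46.8]
ee_rot: [-0.0, 0.07, 0.998, 0.0]
force: [0.2, -0.6, 0.7]
grip_width: 0.846
grip_force: 0.0
time_s: 31.6
eef_pos: [592.3, -30.3, 48.2]
ee_rot: [0.001, 0.07, 0.998, 0.0]
force: [-1.1, 5.1, 5.0]
grip_width: 0.543
grip_force: 71.6
t 31.6 pos [592.3 -30.3  48.2] F [-1.1  5.1  5. ] grip 46.3 71.6 j [-0.25  0.65  1.48  0.    1.   -1.68]
turn [0.01 0.01 0.  ] shift [ 0.02 -0.02  0.05]
time_s: 32.4
eef_pos: [592.0, -31.1, 122.7]
ee_rot: [0.001, 0.07, 0.998, -0.0]
force: [0.5, 0.4, -5.9]
grip_width: 0.537
grip_force: 72.7
time_s: 33.2
eef_pos: [576.1, -121.0, 122.0]
ee_rot: [0.0, 0.07, 0.998, -0.0]
force: [0.5, -0.5, -6.5]
grip_width: 0.542
grip_force: 72.8
time_s: 34.0
eef_pos: [576.5, -119.8, 92.4]
ee_rot: [0.0, 0.07, 0.998, -0.0]
force: [-0.3, -0.6, -7.1]
grip_width: 0.543
grip_force: 72.9
t 34.0 pos [ 576.5 -119.8   92.4] F [-0.3 -0.6 -7.1] grip 46.4 72.9 j [-0.4   0.59  1.47  0.    1.09 -1.83]
turn [-0.  0.  0.] shift [0.01 0.01 1.78]
[104 106 106 111 116 110 114 110 110 113 111 110 111 112 111 113 114 116
  79 172 226 233 236 235 236 214 121 118 232 236]
80 [ 91.8   0.3 -34.1]
90 [ 89.4   0.3 -34.1]
100 [ 87.    0.3 -34.1]
110 [ 84.5   0.3 -34.1]
```

```bash
python3 -m crank '[[[0,0.02,0.3,0,0,0,30],[0,0,0.5,0,0,0,30],[0,0,0.4,0,0,0,30],[0,0,0.3,0,0,0,30],[0,0,0.16,0,0,0,30],[0,0,0.05,0,0,0,30],[0,0,0.03,0,0,0,30],[0,0,0,0,0,0,30]]]'
python3 - <<'E'
from h import *
plan(*car(0,-135),48,82)
E
```

```text
time_s: 34.85
eef_pos: [576.5, -119.3, 48.8]
ee_rot: [0.0, 0.07, 0.998, -0.0]
force: [0.0, -0.5, -7.5]
grip_width: 0.547
grip_force: 72.9
t 34.85 pos [ 576.5 -119.3   48.8] F [ 0.  -0.5 -7.5] grip 46.7 72.9 j [-0.4   0.64  1.5  -0.    1.   -1.83]
turn [-0.  0.  0.] shift [ 0.01 -0.    0.03]
```

```bash
python3 -m crank '[[[0,0,0.03,0,0,0,30],[0,0,0.03,0,0,0,30],[0,0,0.02,0,0,0,30],[0,0,0,0,0,0,30],[0,0,0,0,0,0,30],[0,0,0,0,0,0,72],[0,0,0,0,0,0,72],[0,0,0,0,0,0,72]]]'
python3 -m crank '[[[0,0,0,0,0,0,72],[0,0,-0.3,0,0,0,72],[0,0,-0.6,0,0,0,72],[0,0,-0.7,0,0,0,72],[0,0,-0.7,0,0,0,72],[0,0,-0.6,0,0,0,72],[0,0,-0.3,0,0,0,72],[0,0,0,0,0,0,72]]]'
python3 -m crank '[[[0,0.4,0,0,0,0,72],[0,0.7,0,0,0,0,72],[0,0.9,0,0,0,0,72],[0,0.9,0,0,0,0,72],[-0.03,0.9,0,0,0,0,72],[0,0.9,0,0,0,0,72],[0,0.9,0,0,0,0,72],[0,0.7,0,0,0,0,72]]]'
python3 -m crank '[[[0,0.6,0,0,0,0,72],[0,0.3,0,0,0,0,72],[0,0,0,0,0,0,72],[0,0,0,0,0,0,72],[0,0,0,0,0,0,72],[0,0,0,0,0,0,72],[0,0,0,0,0,0,72],[0,0,0,0,0,0,72]]]'
python3 - <<'E'
from h import *
plan(*car(1.2,45),43,82)
E
```

```text
time_s: 35.65
eef_pos: [576.6, -119.5, 46.8]
ee_rot: [0.0, 0.07, 0.998, -0.0]
force: [0.3, 0.4, -0.1]
grip_width: 0.844
grip_force: 0.0
time_s: 36.45
eef_pos: [576.8, -119.4, 127.6]
ee_rot: [0.001, 0.07, 0.998, -0.0]
force: [-0.1, -0.1, 0.2]
grip_width: 0.843
grip_force: 0.0
time_s: 37.25
eef_pos: [598.7, 39.3, 125.9]
ee_rot: [-0.001, 0.069, 0.998, 0.0]
force: [0.1, -0.8, -0.5]
grip_width: 0.845
grip_force: 0.0
time_s: 38.05
eef_pos: [602.1, 58.6, 126.5]
ee_rot: [-0.0, 0.07, 0.998, -0.0]
force: [0.4, 0.9, 0.2]
grip_width: 0.847
grip_force: 0.0
t 38.05 pos [602.1  58.6 126.5] F [0.4 0.9 0.2] grip 72.3 0.0 j [-0.1   0.58  1.38 -0.    1.18 -1.53]
turn [-0. -0. -0.] shift [-0.01  0.    3.34]
```

```bash
python3 -m crank '[[[-0.01,0,0.3,0,0,0,72],[0,0,0.6,0,0,0,72],[0,0,0.7,0,0,0,72],[0,0,0.7,0,0,0,72],[0,0,0.6,0,0,0,72],[0,0,0.3,0,0,0,72],[0,0,0.13,0,0,0,72],[0,0,0,0,0,0,72]]]' 60
python3 -m crank '[[[0,0,0,0,0,0,40],[0,0,0,0,0,0,30],[0,0,0,0,0,0,30],[0,0,0,0,0,0,30],[0,0,0,0,0,0,30],[0,0,0,0,0,0,30],[0,0,0,0,0,0,30],[0,0,0,0,0,0,30]]]'
python3 -m crank '[[[0,0,-0.2,0,0,0,30],[0,0,-0.4,0,0,0,30],[0,0,-0.6,0,0,0,30],[0,0,-0.5,0,0,0,30],[0,0,-0.4,0,0,0,30],[0,0,-0.2,0,0,0,30],[0,0,0,0,0,0,30],[0,0,0,0,0,0,30]]]'
python3 -m crank '[[[0,-0.2,0,0,0,0,30],[0,-0.4,0,0,0,0,30],[0,-0.6,0,0,0,0,30],[0,-0.7,0,0,0,0,30],[0,-0.7,0,0,0,0,30],[0,-0.6,0,0,0,0,30],[0,-0.4,0,0,0,0,30],[0,0,0,0,0,0,30]]]'
python3 - <<'E'
from h import *
plan(*car(1.2,-45),44,82)
s=sense();cv2.imwrite("pics/w6.png",capture("wrist"))
a=cv2.cvtColor(cv2.imread("pics/w6.png"),cv2.COLOR_BGR2GRAY)
print(a[90:160:2,316])
for v in(100,120,140): print(v,R.from_quat(np.roll(s["ee_rot"],-1)).inv().apply(atz(ray("wrist",317,v,s),s["eef_pos"][2]+20+9)-s["eef_pos"]).round(1))
E
```

```text
time_s: 38.85
eef_pos: [602.5, 58.9, 43.3]
ee_rot: [0.0, 0.07, 0.998, -0.0]
force: [-0.4, 0.3, 0.6]
grip_width: 0.841
grip_force: 0.0
time_s: 39.65
eef_pos: [602.9, 59.0, 44.4]
ee_rot: [0.001, 0.07, 0.998, 0.0]
force: [-1.3, 1.5, 5.2]
grip_width: 0.591
grip_force: 62.2
time_s: 40.45
eef_pos: [602.1, 58.9, 100.4]
ee_rot: [-0.0, 0.07, 0.998, 0.0]
force: [0.3, 0.7, -5.1]
grip_width: 0.592
grip_force: 63.2
time_s: 41.25
eef_pos: [589.7, -31.8, 100.8]
ee_rot: [0.0, 0.071, 0.998, -0.0]
force: [0.5, -0.6, -5.3]
grip_width: 0.585
grip_force: 63.3
t 41.25 pos [589.7 -31.8 100.8] F [ 0.5 -0.6 -5.3] grip 50.0 63.3 j [-0.25  0.58  1.45 -0.    1.11 -1.68]
turn [-0.    0.   -0.01] shift [0.   0.06 2.27]
[ 99  98  96  97  95  99  98  97  96  94  96  96  97  95 100 103  96  97
  86  62  70  70  61  45  77 158 202 204 209 205 210 207 160 142 109]
100 [ 87.    0.3 -29. ]
120 [ 81.9   0.3 -29. ]
140 [ 76.5   0.3 -29. ]
```

```bash
python3 -m crank '[[[0,0.05,0.3,0,0,0,30],[0,0,0.5,0,0,0,30],[0,0,0.5,0,0,0,30],[0,0,0.4,0,0,0,30],[0,0,0.3,0,0,0,30],[0,0,0.15,0,0,0,30],[0,0,0.08,0,0,0,30],[0,0,0,0,0,0,30]]]'
python3 - <<'E'
from h import *
plan(*car(1.2,-45),44,82)
E
```

```text
time_s: 42.1
eef_pos: [590.3, -29.2, 45.3]
ee_rot: [0.0, 0.07, 0.998, -0.0]
force: [-1.4, -0.9, -4.4]
grip_width: 0.59
grip_force: 63.5
t 42.1 pos [590.3 -29.2  45.3] F [-1.4 -0.9 -4.4] grip 50.4 63.5 j [-0.25  0.65  1.49 -0.    0.99 -1.68]
turn [-0.  0. -0.] shift [ 0.01 -0.05  0.05]
```

```bash
python3 -m crank '[[[0,-0.04,0,0,0,0,30],[0,0,0.03,0,0,0,30],[0,0,0.03,0,0,0,30],[0,0,0.02,0,0,0,30],[0,0,0,0,0,0,30],[0,0,0,0,0,0,72],[0,0,0,0,0,0,72],[0,0,0,0,0,0,72]]]'
python3 -m crank '[[[0,0,0,0,0,0,72],[0,0,-0.3,0,0,0,72],[0,0,-0.6,0,0,0,72],[0,0,-0.8,0,0,0,72],[0,0,-0.8,0,0,0,72],[0,0,-0.8,0,0,0,72],[0,0,-0.8,0,0,0,72],[0,0,-0.8,0,0,0,72]]]'
python3 -m crank '[[[0.3,0.3,-0.5,0,0,0,72],[0.6,0.5,-0.5,0,0,0,72],[0.9,0.5,-0.5,0,0,0,72],[0.9,0.5,-0.5,0,0,0,72],[0.9,0,-0.3,0,0,0,72],[0.9,0,0,0,0,0,72],[0.8,0,0,0,0,0,72],[0.5,0,0,0,0,0,72]]]'
python3 -m crank '[[[0,0,0,0,0,1,60],[0,0,0,0,0,1,60],[0,0,0,0,0,1,60],[0,0,0,0,0,1,60],[0,0,0,0,0,1,60],[0,0,0,0,0,1,60],[0,0,0,0,0,1,60],[0,0,0,0,0,1,60]]]'
python3 -m crank '[[[0,0,0,0,0,1,40],[0,0,0,0,0,1,40],[0,0,0,0,0,1,40],[0,0,0,0,0,0.25,40],[0,0,0,0,0,0,40],[0,0,0,0,0,0,40],[0,0,0,0,0,0,40],[0,0,0,0,0,0,40]]]'
python3 - <<'E'
from h import *
plan(447.7,37.1,34,-8)
cv2.imwrite("pics/w7.png",capture("wrist"));cv2.imwrite("pics/top7.png",capture("top"))
a=cv2.imread("pics/top7.png")[150:400,120:560];cv2.imwrite("pics/t7.png",cv2.resize(a,(792,450),interpolation=cv2.INTER_CUBIC))
E
```

```text
time_s: 42.9
eef_pos: [590.1, -30.1, 43.2]
ee_rot: [0.0, 0.07, 0.998, -0.0]
force: [-0.8, 0.1, 0.2]
grip_width: 0.846
grip_force: 0.0
time_s: 43.7
eef_pos: [589.9, -30.0, 167.0]
ee_rot: [0.0, 0.07, 0.998, -0.0]
force: [0.3, 0.1, -0.9]
grip_width: 0.843
grip_force: 0.0
time_s: 44.5
eef_pos: [450.8, 35.5, 223.2]
ee_rot: [-0.0, 0.069, 0.998, 0.0]
force: [0.7, -0.5, -0.4]
grip_width: 0.847
grip_force: 0.0
time_s: 45.3
eef_pos: [452.0, 35.3, 223.1]
ee_rot: [-0.0, 0.59, 0.807, -0.0]
force: [-0.5, 0.2, 0.7]
grip_width: 0.707
grip_force: 0.0
time_s: 46.1
eef_pos: [452.5, 34.8, 223.0]
ee_rot: [-0.0, 0.755, 0.656, -0.0]
force: [1.0, 0.7, -0.3]
grip_width: 0.468
grip_force: 0.0
t 46.1 pos [452.5  34.8 223. ] F [ 1.   0.7 -0.3] grip 39.9 0.0 j [-0.18  0.16  1.71  0.    1.27 -0.04]
turn [-0. -0.  0.] shift [ 0.06 -0.2   7.56]
```

View pics/t7.png

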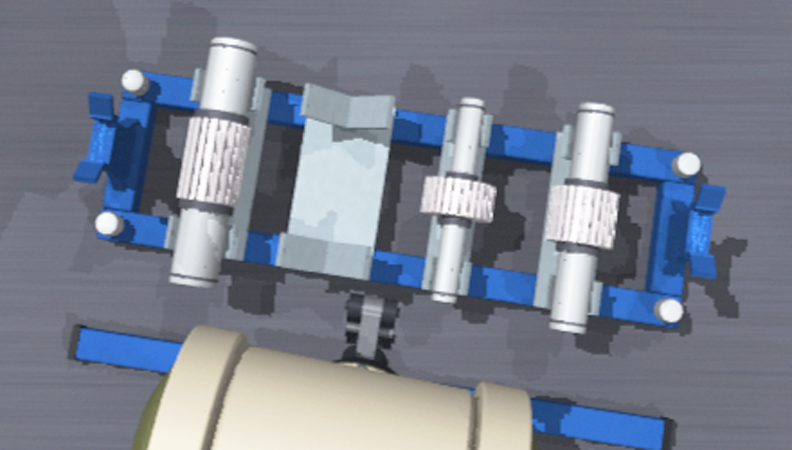

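```bash
python3 - <<'E'
from h import *
T=lambda u,v,z:atz(ray("top",u/1.8+120,v/1.8+150),z)[:2]
P=np.array([T(*p,44.4) for p in((133,82),(109,223),(689,163),(671,310))]);c=P.mean(0);print("posts",c)
a=np.radians(-8)
def cc(p,c): d=p-c;return (d@[np.cos(a),np.sin(a)]).round(1),(d@[-np.sin(a),np.cos(a)]).round(1)
for n,A,B,z,r in(("thick",(233,40),(194,284),74,17),("slim",(470,99),(443,300),62.7,9),("mid",(596,105),(568,330),68.4,13)):
    q=[T(*A,z+r*.5),T(*B,z+r*.5)];print(n,np.linalg.norm(q[0]-q[1]).round(1),cc((q[0]+q[1])/2,c),cc((q[0]+q[1])/2,C0))
E
```

```text
posts [595.3393335   13.92219288]
thick 178.7 (np.float64(0.4), np.float64(134.4)) (np.float64(0.8), np.float64(134.1))
slim 148.2 (np.float64(0.9), np.float64(-43.0)) (np.float64(1.3), np.float64(-43.3))
mid 163.5 (np.float64(1.2), np.float64(-133.6)) (np.float64(1.6), np.float64(-133.9))
```

```bash
python3 -m crank '[[[0.06,-0.2,0.3,0,0,0,40],[0,0,0.7,0,0,0,40],[0,0,0.9,0,0,0,40],[0,0,0.9,0,0,0,40],[0,0,0.9,0,0,0,40],[0,0,0.8,0,0,0,40],[0,0,0.6,0,0,0,40],[0,0,0.4,0,0,0,40]]]' 60
python3 - <<'E'
from h import *
plan(447.7,37.1,34,-8)
E
```

```text
time_s: 47.0
eef_pos: [447.0, 37.1, 84.2]
ee_rot: [-0.001, 0.755, 0.656, -0.001]
force: [-0.0, 0.4, 0.3]
grip_width: 0.472
grip_force: 0.0
t 47.0 pos [447.   37.1  84.2] F [-0.   0.4  0.3] grip 40.3 0.0 j [-0.18  0.34  1.9   0.    0.91 -0.04]
turn [-0.01 -0.    0.  ] shift [0.   0.03 2.01]
```

View pics/w7.png

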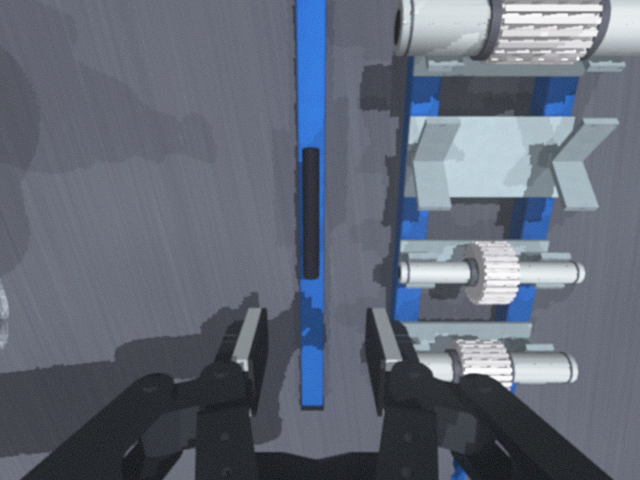

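```bash
python3 -m crank '[[[0,0.02,0.3,0,0,0,40],[0,0,0.5,0,0,0,40],[0,0,0.5,0,0,0,40],[0,0,0.4,0,0,0,40],[0,0,0.2,0,0,0,40],[0,0,0.08,0,0,0,40],[0,0,0,0,0,0,40],[0,0,0,0,0,0,40]]]' 60
python3 -m crank '[[[0,0,0,0,0,0,0],[0,0,0,0,0,0,0],[0,0,0,0,0,0,0],[0,0,0,0,0,0,0],[0,0,0,0,0,0,0],[0,0,0,0,0,0,0],[0,0,0,0,0,0,0],[0,0,0,0,0,0,0]]]'
python3 -c "
from h import *
plan(594.1,16.5,133,-8)"
python3 -m crank '[[[0,0,-0.3,0,0,0,0],[0,0,-0.6,0,0,0,0],[0,0,-0.9,0,0,0,0],[0,0,-0.9,0,0,0,0],[0,0,-0.9,0,0,0,0],[0,0,-0.9,0,0,0,0],[0,0,-0.9,0,0,0,0],[0,0,-0.8,0,0,0,0]]]'
python3 -m crank '[[[0,0.3,-0.5,0,0,0,0],[0,0.6,-0.3,0,0,0,0],[0,0.8,0,0,0,0,0],[0,0.9,0,0,0,0,0],[0,0.9,0,0,0,0,0],[0,0.9,0,0,0,0,0],[0,0.8,0,0,0,0,0],[0,0.6,0,0,0,0,0]]]'
python3 -c "
from h import *
plan(594.1,16.5,133,-8)"
```

```text
time_s: 47.8
eef_pos: [448.6, 36.8, 36.4]
ee_rot: [0.0, 0.755, 0.656, 0.0]
force: [-0.8, -0.5, 0.1]
grip_width: 0.465
grip_force: 0.0
time_s: 48.6
eef_pos: [448.5, 36.8, 36.5]
ee_rot: [0.0, 0.755, 0.656, 0.0]
force: [-1.3, 0.2, 6.2]
grip_width: 0.138
grip_force: 58.4
t 48.6 pos [448.5  36.8  36.5] F [-1.3  0.2  6.2] grip 11.8 58.4 j [-0.18  0.43  1.93 -0.    0.78 -0.04]
turn [0. 0. 0.] shift [ 0.01  5.88 -3.86]
time_s: 49.4
eef_pos: [448.0, 36.9, 192.2]
ee_rot: [-0.0, 0.755, 0.656, -0.0]
force: [0.0, -0.7, -3.8]
grip_width: 0.142
grip_force: 59.0
time_s: 50.2
eef_pos: [592.5, 16.5, 210.5]
ee_rot: [-0.001, 0.755, 0.656, -0.0]
force: [-0.3, 0.9, -4.4]
grip_width: 0.135
grip_force: 59.0
t 50.2 pos [592.5  16.5 210.5] F [-0.3  0.9 -4.4] grip 11.5 59.0 j [-0.17  0.48  1.31 -0.    1.35 -0.03]
turn [-0.01 -0.   -0.  ] shift [0.01 0.07 3.1 ]
```

```bash
python3 -m crank '[[[0,0.07,0.2,0,0,0,0],[0,0,0.5,0,0,0,0],[0,0,0.5,0,0,0,0],[0,0,0.5,0,0,0,0],[0,0,0.3,0,0,0,0],[0,0,0.2,0,0,0,0],[0,0,0,0,0,0,0],[0,0,0,0,0,0,0]]]'
python3 -c "
from h import *
plan(594.3,16.5,135.5,-8)"
```

```text
time_s: 51.0
eef_pos: [593.8, 16.4, 156.4]
ee_rot: [0.0, 0.755, 0.656, 0.0]
force: [-0.9, -0.9, -4.5]
grip_width: 0.142
grip_force: 59.0
t 51.0 pos [593.8  16.4 156.4] F [-0.9 -0.9 -4.5] grip 12.1 59.0 j [-0.17  0.53  1.38  0.    1.23 -0.03]
turn [0. 0. 0.] shift [0.01 0.02 0.84]
```

```bash
python3 -m crank '[[[0,0.02,0.1,0,0,0,0],[0,0,0.2,0,0,0,0],[0,0,0.2,0,0,0,0],[0,0,0.15,0,0,0,0],[0,0,0.1,0,0,0,0],[0,0,0.04,0,0,0,0],[0,0,0,0,0,0,0],[0,0,0,0,0,0,0]]]'
python3 -c "
from h import *
plan(594.3,16.5,135.5,-8)"
```

```text
time_s: 51.8
eef_pos: [594.2, 16.3, 136.5]
ee_rot: [0.0, 0.755, 0.656, 0.0]
force: [-0.1, 0.0, -3.4]
grip_width: 0.137
grip_force: 59.1
t 51.8 pos [594.2  16.3 136.5] F [-0.1  0.  -3.4] grip 11.7 59.1 j [-0.17  0.55  1.4  -0.    1.19 -0.03]
turn [0. 0. 0.] shift [0.01 0.   0.04]
```

Nearly home with no side force; ease down until contact.

```bash
python3 -m crank '[[[0,0,0.03,0,0,0,0],[0,0,0.02,0,0,0,0],[0,0,0.02,0,0,0,0],[0,0,0.02,0,0,0,0],[0,0,0,0,0,0,0],[0,0,0,0,0,0,0],[0,0,0,0,0,0,0],[0,0,0,0,0,0,0]]]'
python3 -c "
from h import *
plan(594.3,16.5,135.5,-8)"
```

```text
time_s: 52.6
eef_pos: [594.4, 16.3, 134.9]
ee_rot: [0.001, 0.755, 0.656, 0.0]
force: [-3.1, 0.4, 5.5]
grip_width: 0.138
grip_force: 60.1
t 52.6 pos [594.4  16.3 134.9] F [-3.1  0.4  5.5] grip 11.8 60.1 j [-0.17  0.55  1.41 -0.    1.18 -0.03]
turn [0.01 0.   0.  ] shift [ 0.01 -0.01 -0.02]
```

```bash
python3 -m crank '[[[0,0,0,0,0,0,40],[0,0,0,0,0,0,40],[0,0,0,0,0,0,40],[0,0,0,0,0,0,40],[0,0,-0.3,0,0,0,40],[0,0,-0.6,0,0,0,40],[0,0,-0.8,0,0,0,40],[0,0,-0.8,0,0,0,40]]]'
python3 -m crank '[[[0,-0.3,-0.8,0,0,0,60],[0,-0.6,-0.8,0,0,0,80],[0,-0.9,-0.5,0,0,0,85],[0,-0.9,0,0,0,0,85],[0,-0.9,0,0,0,0,85],[0,-0.9,0,0,0,0,85],[0,-0.9,0,0,0,0,85],[0,-0.5,0,0,0,0,85]]]'
python3 - <<'E'
from h import *
a=capture("scene")[165:335,170:496];b=capture("top")[160:350,140:540]
cv2.imwrite("pics/f.png",np.vstack([cv2.resize(a,(620,323),interpolation=cv2.INTER_CUBIC),cv2.resize(b,(620,276),interpolation=cv2.INTER_CUBIC)]))
E
```

```text
time_s: 53.4
eef_pos: [594.2, 16.3, 197.8]
ee_rot: [0.0, 0.755, 0.656, 0.0]
force: [-0.2, -0.5, 0.0]
grip_width: 0.471
grip_force: 0.0
time_s: 54.2
eef_pos: [446.8, 37.2, 249.8]
ee_rot: [0.0, 0.755, 0.656, 0.0]
force: [1.7, -0.7, 1.2]
grip_width: 0.993
grip_force: 0.0
```

View pics/f.png

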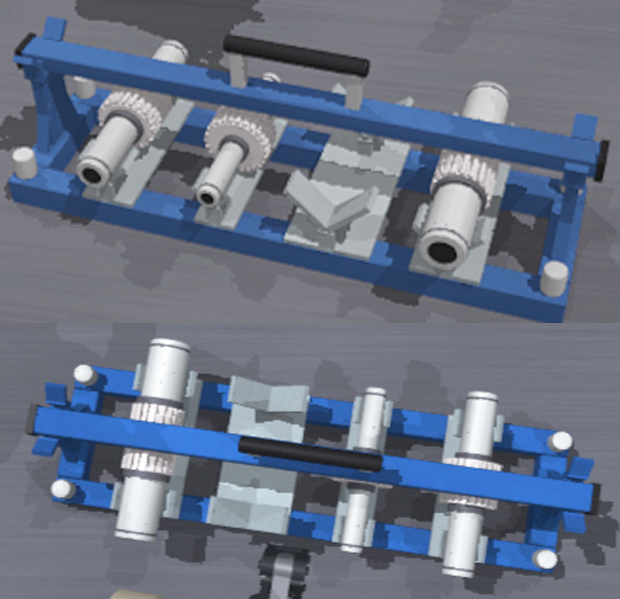

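The bar is home in both brackets (its ends at (30,45) and (600,155) in the upper half, as at the start). All three shafts lie level in their own cradles, the spare V at (335,210) is empty, and the gripper is clear.

```bash
python3 -c "
from rig import *
print(finish_job())"
```

```text
the job is handed in; nothing more can be done
None
```

The job is done and handed in at about 54 s: each shaft lies level and within about 1–2 mm of centre in its own cradle, the spare V is empty, and the bar is back down in both brackets and released.

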